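# Draw the packing plate from under the blower wheel

## Task

Draw the flat packing plate (the strip with the upright lug) right out from under the small bladed blower wheel and leave it lying flat on the bench. The wheel must stay in its place behind its two stop posts and come to rest flat on the bench with the hub still standing on the middle of it; leave the like plate under the other stack, the plain discs, where it is.

Things in the scene. Friction and masses are not known exactly. Their poses are not given: they have to be found in the camera images.
- plate: Aluminium strip 165 x 50 x 6 mm flat on the bench under the bladed wheel, with an upright lug (12 mm thick along the strip, 40 mm wide, top at 46 mm). Origin: underside, below the lug; x runs from lug to tail (strip from -8 to +157 mm), z up. Wheel centre starts at x = 112 mm. Pull along -x, towards the robot: free of the wheel after about 97 mm; 150 mm of path is clear. 0.2 kg.
- wheel: Bladed blower wheel, aluminium with black blades, 100 mm diameter, 28 mm high, loose on the plate, 0.3 kg. Origin: centre of underside, at first 6 mm up; z up. Two fixed steel stop posts (16 mm diameter, 34 mm high, 64 mm clear between) stand on the lug's side, 46 mm from its centre along the pull and 40 mm to each side; after 4 mm of play they hold it back as the plate slides out.
- hub: Steel hub standing loose on the middle of the wheel: flange 58 mm diameter, 10 mm thick, with a 34 mm diameter neck, 34 mm high in all; top at first 68 mm above the bench. Origin: centre of underside, z up. 0.2 kg.
- other_plate: Identical plate, same size and axes, under the other stack (two plain bladeless discs) at the other pair of posts. It stays where it is.
Mind the look-alikes: they are no part of the job. Leave any turquoise or yellow look-alike of the plate alone.

How it is judged (in metres and radians):
At the end, for the whole second after the job is handed in: Plate out and flat on the bench, wheel flat on the bench within 20 mm of its start (both within 3 mm of the bench, tilt under 3.4 deg); hub upright on the wheel (tilt under 3.4 deg), within 15 mm of its centre; other plate within 15 mm of its start; all at rest (height (world z) of each of wheel, plate below 0.003 m and angle between each of wheel, plate, hub's own z axis and vertical below 0.06 rad and distance of wheel from where it was at the start of the episode below 0.02 m and horizontal distance between hub and wheel below 0.015 m and height (world z) of hub above 0.024 m and distance of other_plate from where it was at the start of the episode below 0.015 m and linear speed of each of plate, wheel, hub below 0.02 m/s); the robot touches nothing.
It fails at once if the stack topples (wheel or hub tips past 30 degrees) (angle between any of wheel, hub's own z axis and vertical above 0.52 rad).
It fails at once if the wheel is carried or dragged more than 40 mm from its place (distance of wheel from where it was at the start of the episode above 0.04 m).
It fails at once if the plate under the other stack is moved more than 15 mm (distance of other_plate from where it was at the start of the episode above 0.015 m).
It also fails if it takes over 35 s, if anything falls off the work surface, if the arm or the gripper's body presses on something with over 40 N, if the wrist force passes 120 N, or if a joint passes its speed limit or range.

## Robot

A 6-joint arm with a two-finger parallel gripper is mounted at the origin on the work surface. World frame = base frame: x ahead of the robot, y to its left, z up, the work surface at z = 0. Lengths are in m, angles in degrees, forces in N, time in s.
With the tool pointing down it reaches from about 0.375 to 0.75 m from the base axis. Payload 9 kg.
Tool frame: the origin (TCP) lies where the fingers leave the gripper's body, on its centre line; the fingertips stand 73 mm ahead of it and the grasp point (between the pads) lies 54 mm ahead of it (robot.tip_reach is the distance from the TCP to the fingertips, in m); z points along the fingers, y is the line along which they close (so a half turn about z gives the same grasp; the last joint's range is limited). The gripper opens to 85 mm and grips with 20 to 120 N. Pads are 22 mm wide; open, the fingers measure 114 mm over their backs; the gripper's body (76 mm by 85 mm) begins 54 mm behind the grasp point. The pads swing forward as they close: fully open they stand 13 mm farther back than shut.
Start: joints at [-75.785, 5.964, 5.575, 89.605, 0, 77.527], TCP at [0.269, -0.536, 0.304] pointing down, gripper open.
Joint ranges: [-171.21, 171.21], [-48.23, 106.86], [-62.78, 66.21], [-105.2, 120.99], [-86.42, 89.51], [-180, 180]. Speed limits (degrees/s): [127.2, 127.2, 147.25, 180, 180, 180].

## Interface

Orientations are given as [roll, pitch, yaw] about the fixed x, y, z axes, in that order (R = Rz(yaw) Ry(pitch) Rx(roll)).
In Python, from plant import robot gives the robot as it stands. Calls block until the motion is done:
- robot.move_pose(position, orientation): joint-space move of the TCP to a pose.
- robot.line_to(position, vel=0.15, rotation=None, guard=None): straight line of the TCP; rotation=None keeps the orientation; vel is the mean speed in m/s. With guard (N) it stops when the force on the tool has changed by that much, and returns True; else False.
- robot.goto_joints(angles): joint-space move.
- robot.set_gripper(opening): finger opening in m; the grip force is fixed at half the most; returns when the fingers have stopped.
- robot.pause(seconds).
- robot.ik(position, orientation): joint angles nearest the present ones, or None.
- robot.observe(): the state.
- robot.grab_frame(name): name is "scene" or "top"; returns the picture (420x560x3 uint8, blue, green, red); there is no depth.
- robot.get_calibration(name): a dict with "vertical_fov" (degrees; the focal length in pixels is half the picture's height over the tangent of half this angle, whatever the lens; pixels are square), "cx", "cy" (the principal point, pixels), "rvec" (rotation vector, rad) and "tvec" (3), from world to camera coordinates, as OpenCV has them. Camera axes: x right, y down, z forward; pixel columns grow to the right and rows downward; lengths in m; the calibration is good to about 2 mm. A picture is of the moment at which its call begins. get_calibration takes no time and is no camera call.
A pose or a line that the arm cannot do raises robot.IKError and nothing moves.
- robot.job_done(): hands the job in; it is judged then, once.
The state is a dict: "time": time; "q": joint angles; "qvel": joint speeds; "joint_torque": joint torques, N m; "tool_pos": TCP position; "tcp_rot": TCP orientation; "ft_force": force on the tool from outside, world axes, zero at the start; "torque": the same for the moment, N m; "gripper_width": finger opening in m; "gripper_force": force on a finger pad.
Only numpy, scipy, OpenCV 4.12 (cv2) and the standard library are available. Lean on these libraries where they do the work, as an engineer would, in place of code of your own. Each camera call takes 0.05 s, during which the arm holds its last target. There are 200 camera calls.

## Working session

There is one attempt and no reset: what is moved stays moved. The work goes in short steps, each a Python script; the robot and the scene stay as the last script left them, time stands still between calls to the robot, and variables do not carry over. Pictures are saved under pics/ and viewed, at most 10 in all, crops included, and the job is handed in when it is done.

```bash
mkdir -p pics && python3 - <<'E'
from plant import robot
import cv2,numpy as np
for n in("scene","top"):
    cv2.imwrite(f"pics/{n}0.png",robot.grab_frame(n)); print(n,robot.get_calibration(n))
print(robot.observe()["time"])
E
```

```text
scene {'vertical_fov': 46.04710624337488, 'cx': 283.5513569978899, 'cy': 204.61204723158298, 'rvec': array([ 1.60663104,  1.69982103, -0.85775916]), 'tvec': array([-0.11928716, -0.27383617,  1.56500097])}
top {'vertical_fov': 42.68892756516388, 'cx': 281.1420433993183, 'cy': 208.7748937925586, 'rvec': array([ 2.1473269 , -2.10506072,  0.17488473]), 'tvec': array([0.16281891, 0.5284975 , 1.5429553 ])}
0.1
```

View pics/scene0.png

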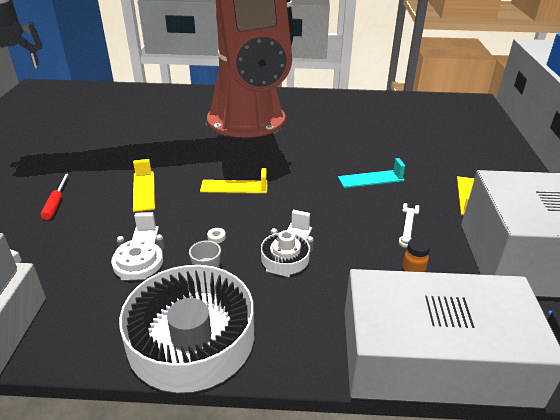

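View pics/top0.png

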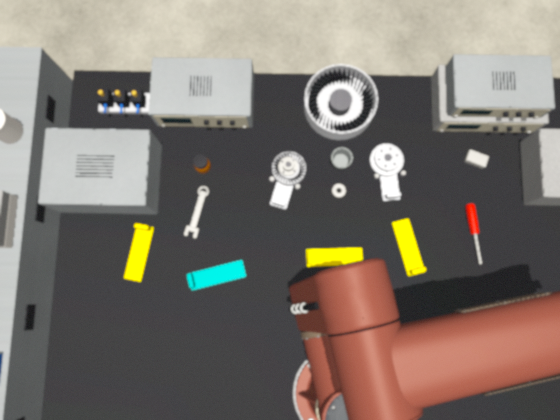

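The scene view shows these candidates for the plate:
- White lug under the bladed stack: scene (300,222), top (281,195).
- White lug under the plain discs: scene (146,224), top (390,187).
- Yellow look-alikes: scene (144,180), (240,185), (465,195).
- Turquoise look-alike: scene (375,175).

I choose the first, the one under the bladed wheel, and will check it in a close crop.

```bash
cat > h.py <<'E'
import cv2,numpy as np
from plant import robot
def ray(n,uv,z):
    c=robot.get_calibration(n);f=210/np.tan(np.radians(c["vertical_fov"]/2))
    R=cv2.Rodrigues(c["rvec"])[0];o=-R.T@c["tvec"]
    d=R.T@np.array([(uv[0]-c["cx"])/f,(uv[1]-c["cy"])/f,1]);return o+d*(z-o[2])/d[2]
E
python3 - <<'E'
import cv2,numpy as np
from h import ray
a=cv2.imread("pics/top0.png")[135:225,245:335];b=cv2.imread("pics/scene0.png")[195:285,245:335]
cv2.imwrite("pics/crop.png",cv2.resize(np.hstack([a[:,:80],b[:,:80]]),None,fx=5,fy=5,interpolation=cv2.INTER_CUBIC))
print(ray("top",(289,165),.068),ray("top",(281,195),.02),ray("scene",(300,213),.046))
g=cv2.cvtColor(a,cv2.COLOR_BGR2GRAY);print(g[40:80:2,15:60:2])
E
```

```text
[0.65337508 0.15249863 0.068     ] [0.57207802 0.17489353 0.02      ] [0.55393424 0.18203156 0.046     ]
[[ 63  65  64  63  63  87 126 193 195 181 173 199 217 230 235 234 237 235
  192 104 123 173 138]
 [ 62  65  65  64  90 187 216 188 210 213 201 190 193 217 228 227 212 169
  111 132 175 188 103]
 [ 64  63  64  62  97 196 225 169 173 214 226 222 210 205 181 154 135 139
  161 186 188 129  70]
 [ 66  62  65  63  72 118 146 102 144 199 213 232 226 214 211 187 181 197
  197 187 127  73  66]
 [ 65  66  64  66  65  68  72  87 208 249 224 206 209 208 222 215 198 186
  179 155  87  65  63]
 [ 65  66  66  64  63  64  63 125 236 255 255 250 231 212 207 208 192 144
  213 219 130  65  64]
 [ 65  62  65  65  66  65  69 159 252 255 255 255 255 255 255 255 213 124
  198 204 121  63  63]
 [ 66  64  63  68  63  65  83 206 255 255 255 255 255 255 255 255 179  75
  112 110  72  64  62]
 [ 64  66  65  64  65  64 119 235 255 255 255 255 255 255 255 244 137  66
   66  65  66  65  63]
 [ 65  65  66  65  63  64 160 254 255 255 255 255 255 255 255 231  98  64
   64  65  66  65  65]
 [ 65  65  63  64  64  80
[... 245 characters left out ...]
 64  62  65  64  67]
 [ 67  68  65  62  74 182 243 255 255 255 255 255 255 255 201  82  65  65
   65  64  66  61  64]
 [ 66  64  64  63  84 200 216 203 219 241 255 255 255 247 163  67  65  67
   66  65  65  65  66]
 [ 66  63  62  66  71 125 176 187 200 192 200 214 235 232 115  63  62  62
   64  67  65  65  65]
 [ 66  64  64  64  66  68  76  95 127 160 183 196 225 203  86  65  63  65
   66  65  65  64  65]
 [ 65  63  65  66  62  65  64  65  66  71  86 118 144 112  65  65  65  63
   63  65  66  64  65]
 [ 65  66  67  67  65  63  66  64  63  63  68  65  66  65  66  66  65  62
   66  66  64  65  65]
 [ 65  69  65  66  67  65  66  67  66  64  66  64  65  63  62  67  65  64
   67  65  64  66  65]]
```

View pics/crop.png

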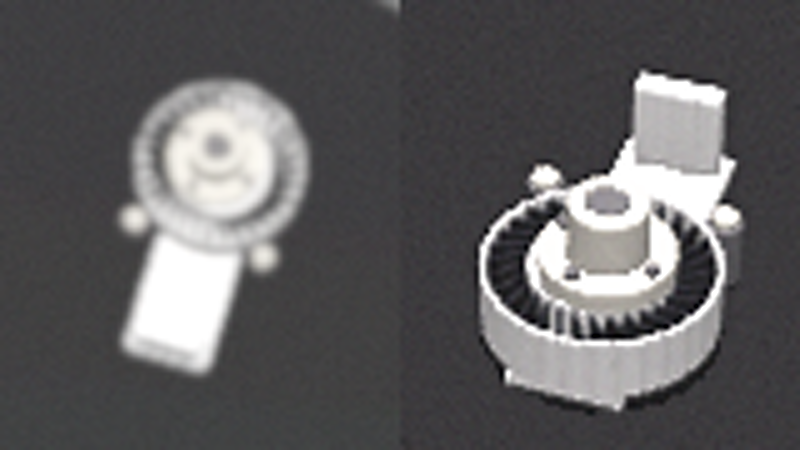

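The crop shows the bladed wheel with the hub on it. The strip's lug is at scene (301,213), with posts at about (274,230) and (310,238). The top view agrees, with the lug end of the strip at about (279,205).

```bash
python3 - <<'E'
from h import *
T=lambda x,y:(245+(x+.5)/5-.5,135+(y+.5)/5-.5)
S=lambda x,y:(245+(x-400+.5)/5-.5,195+(y+.5)/5-.5)
P=lambda n,uv,z:ray(n,uv,z)[:2]
h1=P("top",T(217,146),.068);h2=P("scene",S(605,198),.068)
w1=P("top",T(220.5,165),.034)
l=P("scene",S(681.5,90),.046);lw=P("scene",S(638,83.5),.046)-P("scene",S(725,96),.046)
pt=[P("top",T(132,220),.034),P("top",T(264,258),.034)];ps=[P("scene",S(545,174),.034),P("scene",S(727,214),.034)]
print("hub",h1,h2,"wheel",w1,"lug",l,"width",np.linalg.norm(lw),"posts",pt,ps,[np.linalg.norm(p[0]-p[1]) for p in(pt,ps)])
d=lambda v:np.degrees(np.arctan2(v[1],v[0]))
n=lambda v:d(np.array([-v[1],v[0]]))
# strip edges in top view, z=.006
s=P("top",T(157,238),.006)-P("top",T(124,345),.006);s2=P("top",T(238,256),.006)-P("top",T(208,376),.006)
e=[P("top",T(124,350),.006),P("top",T(208,375),.006)]
print("lug end edge",e,np.linalg.norm(e[0]-e[1]))
print("yaw of +x:",d(h1-l),d(h2-l),d(w1-l),"posts",n(pt[0]-pt[1]),n(ps[0]-ps[1]),"lug",n(lw),"edges",d(s),d(s2)); print("dist",np.linalg.norm(h1-l),np.linalg.norm(h2-l),np.linalg.norm(w1-l))
E
```

```text
hub [0.65697936 0.15552477] [0.65657133 0.1547608 ] wheel [0.6541317  0.15319435] lug [0.55232835 0.18397102] width 0.038880474373241346 posts [array([0.61904978, 0.20587693]), array([0.59713646, 0.1260295 ])] [array([0.60024486, 0.12713785]), array([0.62191637, 0.20485498])] [np.float64(0.08279978961132077), np.float64(0.0806821284551)]
lug end edge [array([0.54448148, 0.20970489]), array([0.53003887, 0.15836036])] 0.05333714088522835
yaw of +x: -15.206731727094033 -15.65355438429406 -16.820847978480924 posts 164.65358916124416 -15.581186546238698 lug -9.772509571486847 edges -15.504012209524088 -12.751502682356513
dist 0.10844825642915402 0.10825819495570554 0.10635378313984241
```

The estimates agree: strip yaw is about -15.5°, the lug is at about (0.547, 0.1835), and the lug-to-wheel distance matches the given 112 mm. I'll move above the lug with the gripper closing along the strip.

```bash
python3 - <<'E'
from h import *
p=[.547,.1835]
best=min((y for y in(74.5,-105.5) if robot.ik([*p,.20],[180,0,y]) is not None),key=lambda y:np.abs(np.array(robot.ik([*p,.20],[180,0,y]))-robot.observe()["q"]).max())
robot.move_pose([*p,.20],[180,0,best])
robot.set_gripper(.045)
robot.line_to([*p,.125],.15)
o=robot.observe();print(best,o["time"],o["q"],o["tool_pos"],o["tcp_rot"],o["gripper_width"],o["ft_force"])
f=[robot.grab_frame(n) for n in("scene","top")]
cv2.imwrite("pics/above.png",np.hstack([cv2.resize(f[0][150:290,225:365],(400,400),interpolation=cv2.INTER_CUBIC),cv2.resize(f[1][125:265,225:365],(400,400),interpolation=cv2.INTER_CUBIC)]))
E
```

```text
74.5 3.9667 [ 5.56461451e+00  4.63638566e+00 -1.44730727e+01  7.08549379e+01
  2.07087760e-03  1.11064936e+02] [0.54728662 0.18354271 0.1256759 ] [ 1.79967520e+02 -1.47294011e-02  7.44996834e+01] 0.044768370301953415 [0.95597641 0.36889604 0.42135616]
```

View pics/above.png

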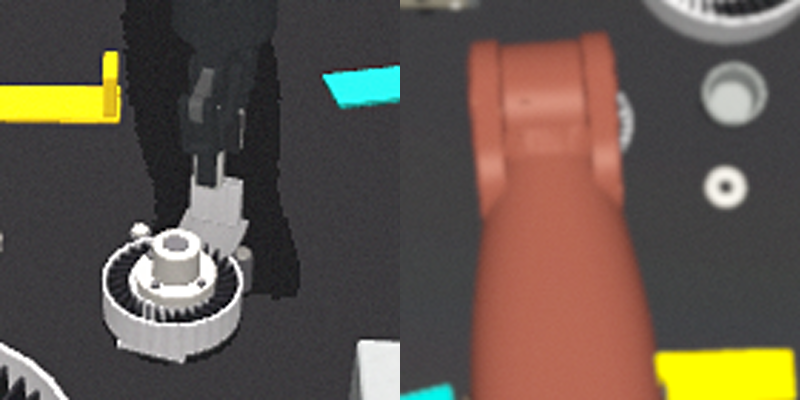

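Scene crop: the fingers straddle the lug. The pads are at about crop (208,165) and the lug top at (217,181). I'll check that by projecting the commanded point.

```bash
python3 - <<'E'
from h import *
c=robot.get_calibration("scene");f=210/np.tan(np.radians(c["vertical_fov"]/2))
K=np.array([[f,0,c["cx"]],[0,f,c["cy"]],[0,0,1]])
d=np.array([.9636,-.267,0]);o=np.array([.547,.1835,0])
pts=np.array([o+[0,0,.046],o+[0,0,.06],o+.0225*d+[0,0,.06],o-.0225*d+[0,0,.06]])
u=cv2.projectPoints(pts,c["rvec"],c["tvec"],K,None)[0][:,0];print(u,(u-[225,150])*400/140)
img=robot.grab_frame("scene");cv2.imwrite("pics/c2.png",cv2.resize(img[180:240,270:330],(600,600),interpolation=cv2.INTER_CUBIC))
E
```

```text
[[300.73569253 211.15199164]
 [300.95735866 205.99837237]
 [297.95907956 211.77397716]
 [303.86050062 200.40603091]] [[216.38769293 174.71997611]
 [217.02102475 159.99534964]
 [208.45451302 176.49707759]
 [225.31571605 144.01723117]]
```

View pics/c2.png

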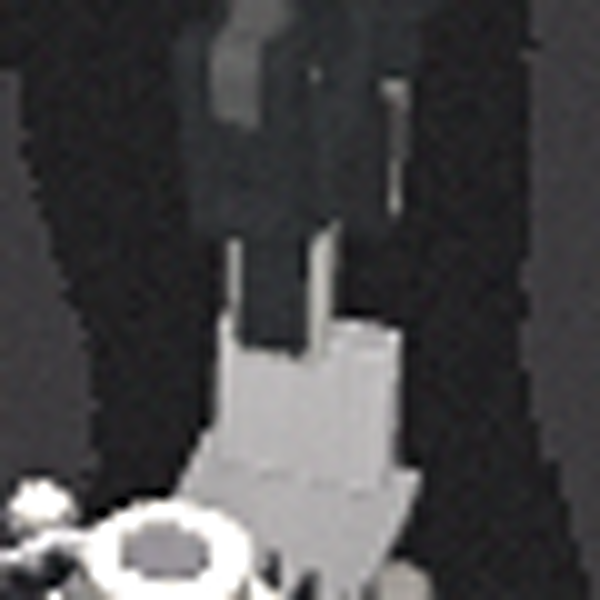

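The near finger tip is at about (298,215), where it was predicted. The lug top sits about 2 px nearer the camera than predicted, so I'll shift 3 mm along the strip, descend and grip.

```bash
python3 - <<'E'
from h import *
d=np.array([.9636,-.267]);p=np.array([.547,.1835])+.003*d
robot.line_to([*p,.125],.1)
hit=robot.line_to([*p,.086],.06,guard=8)
o=robot.observe();print(hit,o["time"],o["tool_pos"],o["ft_force"])
if not hit:
    robot.set_gripper(.0); o=robot.observe();print(o["time"],o["gripper_width"],o["gripper_force"],o["ft_force"])
    cv2.imwrite("pics/grip.png",cv2.resize(robot.grab_frame("scene")[180:280,250:350],(500,500),interpolation=cv2.INTER_CUBIC))
E
```

```text
False 5.1667 [0.55006935 0.18271788 0.08624491] [-0.39807266  0.07154189 -0.10960109]
5.5667 0.011292877305254537 59.771504402160645 [-3.5822549  -0.30315938  6.03879102]
```

View pics/grip.png

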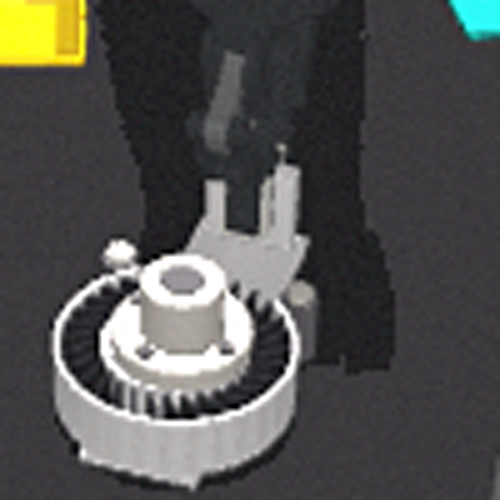

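The lug is gripped: the opening is 11.3 mm on the 12 mm lug, and the crop shows the fingers on either side of it at about (250,210), with the stack undisturbed. Now I'll pull slowly.

```bash
python3 - <<'E'
from h import *
d=np.array([.9636,-.267]);d/=np.linalg.norm(d)
o=robot.observe();p0=np.array(o["tool_pos"])
for s in(.03,.06,.125):
    hit=robot.line_to([*(p0[:2]-s*d),p0[2]],.03,guard=25)
    o=robot.observe();print(s,hit,round(o["time"],2),np.round(o["tool_pos"],4),np.round(o["ft_force"],1),round(o["gripper_width"],4))
    if hit:break
cv2.imwrite("pics/pulled.png",cv2.resize(robot.grab_frame("scene")[150:290,220:360],(560,560),interpolation=cv2.INTER_CUBIC))
E
```

```text
0.03 False 6.77 [0.5211 0.1908 0.0866] [ 4.6 -0.6 -1.8] 0.0111
0.06 False 7.92 [0.4926 0.1987 0.0866] [ 7.1 -1.6 -3.2] 0.011
0.125 False 10.23 [0.4294 0.2162 0.0866] [-0.2 -0.4  0.6] 0.0115
```

View pics/pulled.png

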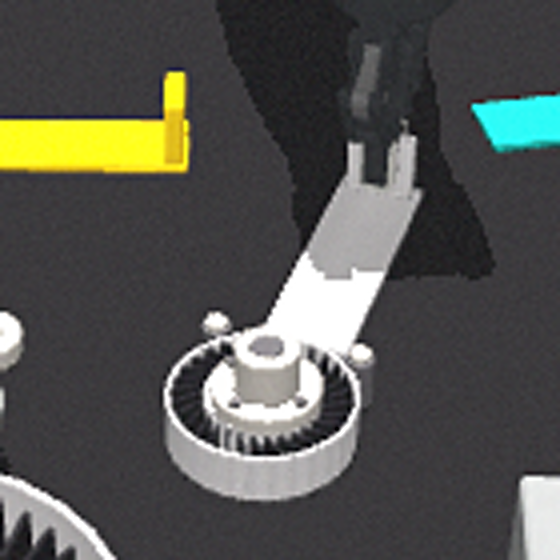

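The plate is pulled out and the forces have dropped to zero. The wheel sits flat behind its posts at (215,323) and (360,357), with the hub centred at (267,345). I'll release, retreat and check.

```bash
python3 - <<'E'
from h import *
robot.set_gripper(.045)
p=np.array(robot.observe()["tool_pos"])
robot.line_to([p[0],p[1],.20],.12)
robot.goto_joints([-75.785,5.964,5.575,89.605,0,77.527])
robot.pause(.3)
o=robot.observe();print(o["time"],o["ft_force"])
f=[robot.grab_frame(n) for n in("scene","top")]
cv2.imwrite("pics/end.png",np.hstack([cv2.resize(f[0][150:290,220:360],(400,400),interpolation=cv2.INTER_CUBIC),cv2.resize(f[1][125:265,225:365],(400,400),interpolation=cv2.INTER_CUBIC)]))
E
```

```text
14.8333 [-0.61603799  0.29846566 -0.13057554]
```

View pics/end.png

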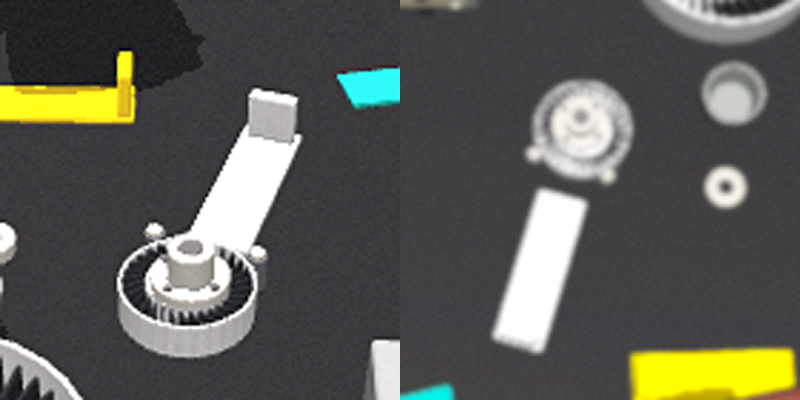

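The plate lies flat and clear of the wheel: in the top half its tail is at about (562,195) and the wheel's edge at about (580,178). The wheel sits flat at its posts with the hub centred, so I'm handing in.

```bash
python3 -c "
from plant import robot
print(robot.job_done())"
```

```text
the job is handed in; nothing more can be done
None
```

I drew the plate out from under the bladed wheel and handed the job in at about 15 s; in the last pictures the plate lies flat and clear, the wheel is flat at its posts with the hub centred, and I never went near the other plate, but no verdict came back.

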